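# Draw the oiled V-block forward with the pull hook

### The job

The steel V-block at the back of the bench has just been oiled, so nothing of the robot may touch it. Pick up the green-handled pull hook, lower its tongue behind the V-block and drag the block along the bench until it stands inside the yellow taped square, neither lifted nor tipped over. Then set the hook back down on the bench on its foot, clear of the block, let go, and leave the flat sample block where it lies.

Things in the scene. Friction and masses are not known exactly. Their poses are not given: they have to be found in the camera images.
- hook_grip (a point): Pull hook, loose, 0.16 kg: grip centre of its green handle, 24 mm above its flat foot, near its centre of mass. x to the tongue, z up. Handle x -56 to 24 mm, 24 wide (y), 36 high. An 8 mm rod rises from it, level at x 49 to 108 (54 to 62 mm above the foot), then bends down into the tongue: a cross plate 44 wide, 36 high, inner face x 117, outer 122, lower edge level with the foot.
- block_center (a point): Steel V-block, grey, loose, 50 mm (x) by 48 mm (y) by 42 mm high, with a V groove along x in its top, 0.3 to 0.6 kg. The point is its centre, 21 mm above its underside. It stands upright toward the back, to the left or right of the sample block, turned up to 20 degrees. A brown mat 8 mm thick may begin as near as 50 mm behind its centre.
- square_center (a point): Square of yellow tape stuck flat on the bench (no height to speak of), 114 mm outside and 90 mm inside; the point is its centre at bench height; x and y run along its sides. Surroundings: an upright panel 0.75 m high bounds the bench on the right, from about (0.15, -0.11) m near the robot's base to (0.94, -0.57); fold the arm high to swing over it. A monitor hangs before it.
- sample_center (a point): Bystander: flat light-coloured sample block, loose, 30 mm (x) by 60 mm (y) by 8 mm high, about 100 mm beside the V-block; the point is its centre. Leave it where it lies.

How it is judged (in metres and radians):
On the way:
1. the tongue is down behind the V-block, with the block under the rod between tongue and handle (x of block_center in the frame of hook_grip between 0.045 and 0.1 m and y of block_center in the frame of hook_grip between -0.03 and 0.03 m and height (world z) of hook_grip below 0.05 m), for 0.1 s.
At the end, for the whole second after the job is handed in: The V-block stands upright and still inside the taped square (centre within 20 mm of the square's centre along each side); the hook stands still on its foot on the bench, not touching the block nor reaching over it; the sample block is within 20 mm of where it lay (x of block_center in the frame of square_center between -0.02 and 0.02 m and y of block_center in the frame of square_center between -0.02 and 0.02 m and angle between block_center's own z axis and vertical below 0.1 rad and height (world z) of block_center below 0.03 m and height (world z) of hook_grip between 0.014 and 0.034 m and angle between hook_grip's own z axis and vertical below 0.25 rad and contact force between pull_hook and vee_block below 0.1 N and (x of block_center in the frame of hook_grip above 0.14 m or x of block_center in the frame of hook_grip below 0 m or y of block_center in the frame of hook_grip above 0.035 m or y of block_center in the frame of hook_grip below -0.035 m) and linear speed of each of vee_block, pull_hook below 0.02 m/s and distance of sample_center from where it was at the start of the episode below 0.02 m).
It fails at once if a finger or the arm touches the V-block (contact force between any of the fingers, the arm and vee_block above 0.5 N).
It fails at once if the V-block is lifted off the bench or tipped over (height (world z) of block_center above 0.04 m or angle between block_center's own z axis and vertical above 0.5 rad).
It fails at once if the sample block is pushed more than 20 mm from its place (distance of sample_center from where it was at the start of the episode above 0.02 m).
It also fails if it takes over 67 s, if anything falls off the work surface, if the arm or the gripper's body presses on something with over 40 N, if the wrist force passes 120 N, or if a joint passes its speed limit or range.

### The arm

A 7-joint arm with a two-finger parallel gripper is mounted at the origin on a cart in front of the work surface, level with it; the furniture and walls round the work are solid. World frame = base frame: x ahead of the robot, y to its left, z up, the work surface at z = 0. Lengths are in m, angles in degrees, forces in N, time in s.
With the tool pointing down it reaches from about 0.35 to 0.9 m from the base axis. Payload 7.2 kg.
Tool frame: the origin (TCP) lies between the finger pads; the fingertips stand 22 mm ahead of it and the grasp point (between the pads) lies 3 mm ahead of it; z points along the fingers, y is the line along which they close (so a half turn about z gives the same grasp; the last joint's range is limited). The gripper opens to 85 mm and grips with 20 to 120 N. Pads are 22 mm wide; open, the fingers measure 114 mm over their backs; the gripper's body (76 mm by 85 mm) begins 54 mm behind the grasp point. The pads swing forward as they close: fully open they stand 13 mm farther back than shut.
Start: joints at [-67.334, 23.554, -0.728, 91.456, 0.321, 64.991, -4.71], TCP at [0.28, 0.559, 0.253] pointing down, gripper open.
Joint ranges: [-169.25, 169.25], [-16.82, 113.86], [-84.01, 82.57], [7.8, 145.47], [-59.2, 239.2], [7.22, 106.19], [-163.78, 163.78]. Speed limits (degrees/s): [136.94, 136.94, 172.46, 172.46, 180, 180, 180].

### API

Orientations are given as [roll, pitch, yaw] about the fixed x, y, z axes, in that order (R = Rz(yaw) Ry(pitch) Rx(roll)).
In Python, from plant import env, cams gives the robot as it stands. The module is installed in compiled form; this text tells all that it offers.
- The arm moves only by the tool move_arm, never from a script. Its argument "commands" is a list of rows, each an object with "fingers": the opening, from 0 (shut) to 1 (fully open); "linear": the shift along the tool's x, y, z scaled (see below), a list of three; "turn": the turn, a rotation vector about the tool's x, y, z scaled (see below), a list of three. In form: [{"fingers": fingers, "linear": [dx, dy, dz], "turn": [ax, ay, az]}, ...]. A call has 1 to 8 rows; each row shifts and turns the commanded pose from where the row before left it, along the tool's axes as they then stand; what a row does not reach is not made up. The controller multiplies each number of a shift by 0.25 m and each number of a turn by 120 degrees. A row lasts 1/12 s, in which the tool goes at most 41.7 mm and 7.16 degrees, less where a joint would pass 70% of its speed; a pose out of reach is approached as far as the arm can. A call with a number of a shift or a turn outside -1 to 1 is refused whole. A call with a gripper value outside its range is refused whole. The fingers move at their own pace and stop on an object; "squeeze" is the grip in N (left out, the last holds). Time passes only in rows, so rows that do not move let the fingers close. It gives the time, the measured TCP pose, the force, the opening and the grip force at its end, in the units of the state.
- env.state(): the state, without advancing time (a new reading comes with each control period).
- cams.capture(name): name is "side" or "top"; returns a dict with "pixels" (420x560x3 uint8, red, green, blue), "fx", "fy", "cx", "cy" (pixels), "R" (3x3) and "t" (3): a world point X has camera coordinates R X + t. Camera axes: x right, y down, z forward; pixel columns grow to the right and rows downward; lengths in m; the calibration is good to about 2 mm. A picture is of the moment at which its call begins. There is no depth.
- env.finish_job(): hands the job in; it is judged then, once.
The state is a dict: "time": time; "qpos": joint angles; "joint_vel": joint speeds; "joint_efforts": joint torques, N m; "eef_pos": TCP position; "eef_rot": TCP orientation; "contact_force": force on the tool from outside, world axes, zero at the start; "ft_torque": the same for the moment, N m; "grip_width": finger opening in m; "finger_force": force on a finger pad.
Only numpy, scipy, OpenCV 4.12 (cv2) and the standard library are available. Lean on these libraries where they do the work, as an engineer would, in place of code of your own. Each camera call takes 0.05 s, during which the arm holds its last target. There are 200 camera calls.

## Working session

There is one attempt and no reset: what is moved stays moved. The work goes in short steps, Python scripts to look and compute and a tool call to move; the robot and the scene stay as the last step left them, time stands still between calls to the robot, and variables do not carry over. Pictures are saved under pics/ and viewed, at most 10 in all, crops included, and the job is handed in when it is done.

Besides the shell and the picture viewer there is one more tool, called after ">>>" as a command line: name --argument value ..., lists and objects as JSON in quotes. move_arm: Moves the arm, as the interface text tells. Shifts and turns lie within -1 to 1; 1 stands for 0.25 m of shift or 120 degrees of turn. Its arguments: {"type":"object","properties":{"commands":{"type":"array","items":{"type":"object","properties":{"fingers":{"type":"number"},"linear":{"type":"array","items":{"type":"number","minimum":-1,"maximum":1}},"turn":{"type":"array","items":{"type":"number","minimum":-1,"maximum":1}}}}},"squeeze":{"type":"number"}},"required":["commands"]}

```bash
mkdir -p pics; python3 - <<'E'
from plant import env,cams
import cv2,pickle
d={}
for n in("top","side"):
    c=cams.capture(n); d[n]=c; cv2.imwrite(f"pics/{n}0.png",c["pixels"][:,:,::-1])
    print(n,c["fx"],c["cx"],c["cy"],c["R"],c["t"])
pickle.dump(d,open("c0.pkl","wb")); s=env.state(); print(s)
E
```

```text
top 506.04688467948154 276.8389217003389 209.7290391286193 [[ 0.01400368 -0.9998994  -0.00225558]
 [-0.99650376 -0.01377023 -0.08240536]
 [ 0.08236601  0.00340167 -0.99659634]] [0.20314394 0.56526324 0.84745882]
side 447.23407016756806 283.7053996095998 213.9538514934371 [[-0.96792114  0.25117786  0.0061929 ]
 [ 0.20493581  0.80350623 -0.55890881]
 [-0.14536155 -0.5397105  -0.829206  ]] [ 0.48339411 -0.23438628  1.08613414]
{'time': 0.1, 'qpos': array([-67.33436593,  23.595653  ,  -0.72985361,  91.50063292,
         0.32136367,  64.99107141,  -4.70872599]), 'joint_vel': array([ 0.05203047, -0.16735669,  0.00471251, -0.07752247,  0.04969664,
        0.04489409, -0.0136108 ]), 'joint_efforts': array([ 2.80938431e-03, -6.01831985e+01,  6.84414357e-01, -3.00090516e+01,
        1.40010918e-02,  6.48184840e-03,  5.91759473e-06]), 'eef_pos': array([0.2794166 , 0.5585801 , 0.25252477]), 'eef_rot': array([-1.79914894e+02,  5.89786259e-03,  1.53430778e+02]), 'contact_force': array([-0.15327251, -0.4202768 , -0.69418451]), 'ft_torque': array([ 0.00270368,  0.01187766, -0.00828014]), 'finger_force': 0.0, 'grip_width': 0.08568901761745798}
```

View pics/top0.png

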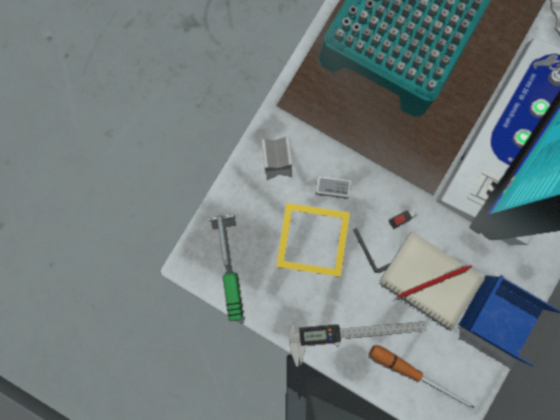

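View pics/side0.png

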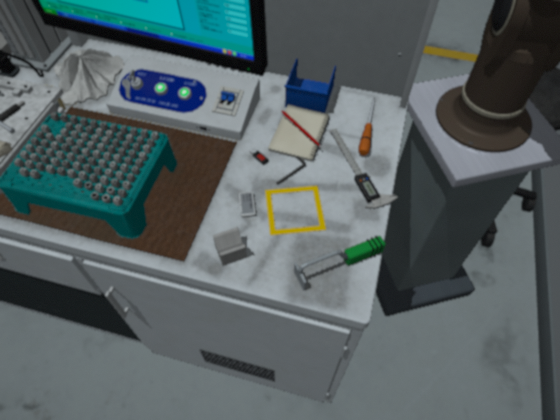

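The top view shows the V-block at about (277,157), the sample at (333,187), the square at (314,240), the handle at (232,297) and the tongue at (222,220). The side view shows the block at (231,245) and the hook from (303,275) to (365,250). I'll zoom in for exact pixels.

```bash
python3 - <<'E'
import cv2,pickle
d=pickle.load(open("c0.pkl","rb"))
a=d["top"]["pixels"][125:325,200:360,::-1]; cv2.imwrite("pics/t1.png",cv2.resize(a,None,fx=3,fy=3,interpolation=2))
a=d["side"]["pixels"][170:300,205:395,::-1]; cv2.imwrite("pics/s1.png",cv2.resize(a,None,fx=4,fy=4,interpolation=2))
E
cat > h.py <<'E'
import numpy as np
def ray(c,u,v,z):
    R=np.array(c["R"]);t=np.array(c["t"]);o=-R.T@t
    d=R.T@np.array([(u-c["cx"])/c["fx"],(v-c["cy"])/c["fy"],1]); return o+d*(z-o[2])/d[2]
def proj(c,X):
    p=np.asarray(X)@np.array(c["R"]).T+c["t"]; return np.stack([c["fx"]*p[...,0]/p[...,2]+c["cx"],c["fy"]*p[...,1]/p[...,2]+c["cy"]],-1)
E
```

```text
(no output)
```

View pics/t1.png

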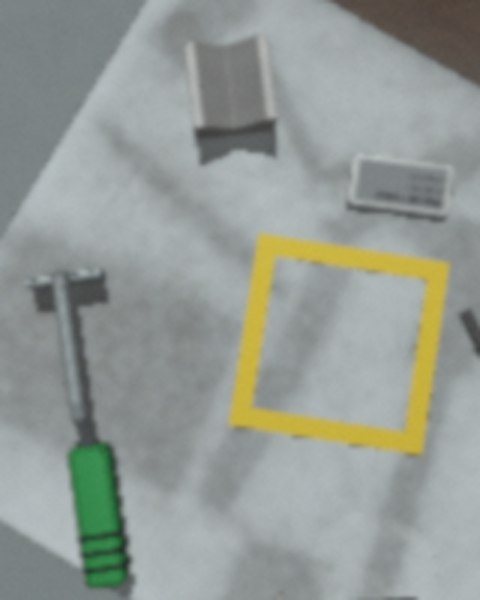

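View pics/s1.png

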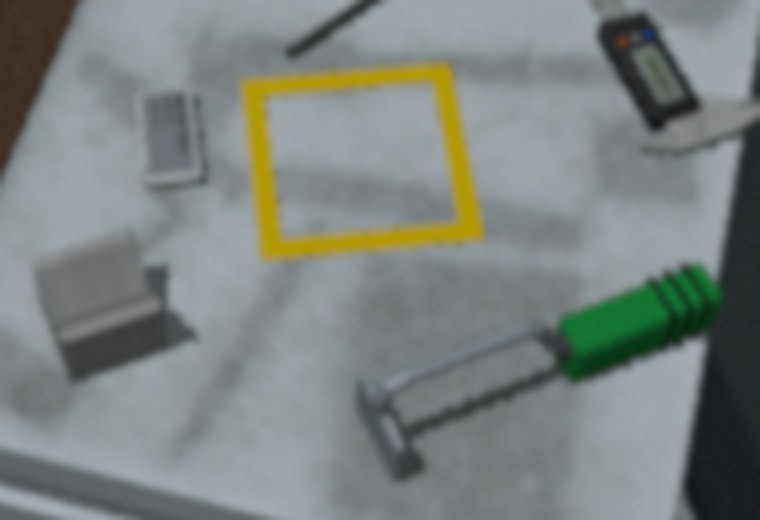

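The crops give these corners (crop pixels):

| Object | View | Corners |
|---|---|---|
| V-block top | top | (187,42), (266,36), (274,126), (197,130) |
| Tape, outer | top | (262,235), (449,262), (421,453), (231,424) |
| Handle | top | (70,448), (112,443), (128,580), (86,588) |
| Tongue, top edge | top | (30,283), (103,271) |
| Block | side | (35,265), (130,232), (165,302), (55,338) |

```bash
cat > fit.py <<'E'
import pickle,numpy as np
from scipy.optimize import least_squares
from h import *
d=pickle.load(open("c0.pkl","rb"))
T=lambda L:(np.array(L)+.5)/3-.5+[200,125]
S=lambda L:(np.array(L)+.5)/4-.5+[205,170]
def fit(name,loc,obs,x0):
    def f(p,full=0):
        c,s=np.cos(p[2]),np.sin(p[2]); r=[]
        for cam in obs:
            l=np.array(loc[cam],float); X=np.c_[p[0]+c*l[:,0]-s*l[:,1],p[1]+s*l[:,0]+c*l[:,1],l[:,2]]
            r.append(proj(d[cam],X)-obs[cam])
        return np.vstack(r).ravel()
    r=least_squares(f,x0,loss="soft_l1"); print(name,r.x[:2].round(4),np.degrees(r.x[2]).round(2),f(r.x).reshape(-1,2).round(1).tolist()); return r.x
h=.042;b=[[.025,.024,h],[.025,-.024,h],[-.025,-.024,h],[-.025,.024,h]]
B=fit("block",{"top":b,"side":b},{"top":T([(187,42),(266,36),(274,126),(197,130)]),"side":S([(55,338),(35,265),(130,232),(165,302)])[:, :]},[.64,.2,0])
q=.057;b=[[q,q,0],[q,-q,0],[-q,-q,0],[-q,q,0]]
Q=fit("square",{"top":b,"side":b},{"top":T([(262,235),(449,262),(421,453),(231,424)]),"side":S([(264,260),(242,82),(450,64),(484,237)])},[.5,.1,0])
h=.042;b=[[.024,.012,h],[.024,-.012,h],[-.056,-.012,h],[-.056,.012,h],[.1195,.022,.036],[.1195,-.022,.036]]
H=fit("hook",{"top":b},{"top":T([(70,448),(112,443),(128,580),(86,588),(30,283),(103,271)])},[.4,.26,0])
h=.008;b=[[.015,.03,h],[.015,-.03,h],[-.015,-.03,h],[-.015,.03,h]]
P=fit("sample",{"top":b},{"top":T([(355,155),(453,166),(446,213),(349,204)])},[.6,.1,0])
E
python3 fit.py
```

```text
block [0.6599 0.2129] 6.31 [[-0.9, -0.1], [0.7, -0.7], [1.0, -1.9], [-1.5, -0.5], [2.1, 0.3], [-0.1, -2.3], [1.3, -1.9], [0.4, 0.9]]
square [0.5138 0.1468] -7.86 [[-1.3, -0.9], [0.2, -0.2], [0.5, 0.4], [-0.6, 0.1], [-0.4, -0.1], [-0.2, -0.8], [0.3, -1.0], [0.7, 0.2]]
hook [0.4306 0.285 ] 8.96 [[-0.8, -0.2], [-0.6, -0.6], [0.7, 1.9], [0.3, 1.3], [-0.4, -0.7], [1.0, -0.4]]
sample [0.6066 0.1124] -5.48 [[-0.8, -0.4], [0.4, -0.4], [1.1, 0.8], [-0.6, 0.1]]
```

```bash
cat > go.py <<'E'
import sys,numpy as np
from scipy.spatial.transform import Rotation as Ro
from plant import env
# go.py x y z yaw n : per-row numbers from the measured pose to the target (tool down)
x,y,z,yaw=map(float,sys.argv[1:5]);n=int(sys.argv[5]); s=env.state()
R0=Ro.from_euler("xyz",s["eef_rot"],degrees=True);R1=Ro.from_euler("xyz",[180,0,yaw],degrees=True)
w=(R0.inv()*R1).as_rotvec()/n; A=sum(Ro.from_rotvec(w*k).as_matrix() for k in range(n))
l=np.linalg.solve(A,R0.as_matrix().T@(np.array([x,y,z])-s["eef_pos"]))
print("linear",(l/.25).round(4).tolist(),"turn",(np.degrees(w)/120).round(4).tolist(),"mm",np.linalg.norm(l)*1e3,"deg",np.degrees(np.linalg.norm(w)))
print(round(s["time"],2),s["eef_pos"].round(4),s["eef_rot"].round(2),s["qpos"].round(0),s["grip_width"])
E
python3 go.py .4306 .285 .12 189 12
python3 -c "
import pickle;from h import *
c=pickle.load(open('c0.pkl','rb'))['top']
for p in [(297,360),(290,325),(302,327),(340,326),(300,350),(425,322),(425,330),(277,105),(320,128)]: print(p,ray(c,*p,.01).round(3))"
```

```text
linear [-0.0669, -0.082, 0.0442] turn [-0.0001, -0.0, -0.0247] mm 28.679949495017134 deg 2.9641104545854113
0.1 [0.2794 0.5586 0.2525] [-1.7991e+02  1.0000e-02  1.5343e+02] [-67.  24.  -1.  92.   0.  65.  -5.] 0.08568901761745798
(297, 360) [0.307 0.173 0.01 ]
(290, 325) [0.365 0.186 0.01 ]
(302, 327) [0.362 0.165 0.01 ]
(340, 326) [0.365 0.1   0.01 ]
(300, 350) [0.324 0.168 0.01 ]
(425, 322) [ 0.374 -0.046  0.01 ]
(425, 330) [ 0.36  -0.046  0.01 ]
(277, 105) [0.75  0.213 0.01 ]
(320, 128) [0.71  0.137 0.01 ]
```

>>> move_arm --commands '[{"fingers": 1, "linear": [-0.0669, -0.082, 0.0442], "turn": [0, 0, -0.0247]}, {"fingers": 1, "linear": [-0.0669, -0.082, 0.0442], "turn": [0, 0, -0.0247]}, {"fingers": 1, "linear": [-0.0669, -0.082, 0.0442], "turn": [0, 0, -0.0247]}, {"fingers": 1, "linear": [-0.0669, -0.082, 0.0442], "turn": [0, 0, -0.0247]}, {"fingers": 1, "linear": [-0.0669, -0.082, 0.0442], "turn": [0, 0, -0.0247]}, {"fingers": 1, "linear": [-0.0669, -0.082, 0.0442], "turn": [0, 0, -0.0247]}, {"fingers": 1, "linear": [-0.0669, -0.082, 0.0442], "turn": [0, 0, -0.0247]}, {"fingers": 1, "linear": [-0.0669, -0.082, 0.0442], "turn": [0, 0, -0.0247]}]'

```text
time: 0.77
eef_pos: [0.3618, 0.3641, 0.1642]
eef_rot: [-180.0, -0.0, 177.3]
contact_force: [1.2, 0.6, -0.3]
grip_width: 0.0855
finger_force: 0.0
```

>>> move_arm --commands '[{"fingers": 1, "linear": [-0.0669, -0.082, 0.0442], "turn": [0, 0, -0.0247]}, {"fingers": 1, "linear": [-0.0669, -0.082, 0.0442], "turn": [0, 0, -0.0247]}, {"fingers": 1, "linear": [-0.0669, -0.082, 0.0442], "turn": [0, 0, -0.0247]}, {"fingers": 1, "linear": [-0.0669, -0.082, 0.0442], "turn": [0, 0, -0.0247]}, {"fingers": 1}, {"fingers": 1}, {"fingers": 1}]'

```text
invalid input
```

```bash
python3 go.py .4306 .285 .03 189 6
```

```text
linear [-0.0439, -0.0545, 0.0895] turn [-0.0, -0.0, -0.0162] mm 28.4026338304134 deg 1.9488578476471403
0.77 [0.3618 0.3641 0.1642] [-1.7998e+02 -2.0000e-02  1.7731e+02] [-48.  19.  -3. 112.   1.  49.  36.] 0.08554780543948759
```

>>> move_arm --commands '[{"fingers": 1, "linear": [-0.0669, -0.082, 0.0442], "turn": [0, 0, -0.0247]}, {"fingers": 1, "linear": [-0.0669, -0.082, 0.0442], "turn": [0, 0, -0.0247]}, {"fingers": 1, "linear": [-0.0669, -0.082, 0.0442], "turn": [0, 0, -0.0247]}, {"fingers": 1, "linear": [-0.0669, -0.082, 0.0442], "turn": [0, 0, -0.0247]}, {"fingers": 1, "linear": [0, 0, 0], "turn": [0, 0, 0]}, {"fingers": 1, "linear": [0, 0, 0], "turn": [0, 0, 0]}, {"fingers": 1, "linear": [0, 0, 0], "turn": [0, 0, 0]}]'

```text
time: 1.35
eef_pos: [0.4304, 0.2859, 0.1206]
eef_rot: [180.0, -0.0, -171.1]
contact_force: [-0.9, -0.0, 1.3]
grip_width: 0.0854
finger_force: 0.0
```

```bash
python3 go.py .4306 .285 .03 189 6
```

```text
linear [-0.0001, -0.0006, 0.0604] turn [0.0, -0.0001, -0.0001] mm 15.096976280012317 deg 0.01109846969573126
1.35 [0.4304 0.2859 0.1206] [ 1.7999e+02 -4.0000e-02 -1.7105e+02] [-37.  22.  -3. 114.   2.  44.  58.] 0.08540165047847365
```

Accurate tracking. Next I go down and close.

>>> move_arm --commands '[{"fingers": 1, "linear": [0, -0.0006, 0.06], "turn": [0, 0, 0]}, {"fingers": 1, "linear": [0, -0.0006, 0.06], "turn": [0, 0, 0]}, {"fingers": 1, "linear": [0, -0.0006, 0.06], "turn": [0, 0, 0]}, {"fingers": 1, "linear": [0, -0.0006, 0.06], "turn": [0, 0, 0]}, {"fingers": 1, "linear": [0, -0.0006, 0.06], "turn": [0, 0, 0]}, {"fingers": 1, "linear": [0, -0.0006, 0.06], "turn": [0, 0, 0]}, {"fingers": 1, "linear": [0, 0, 0], "turn": [0, 0, 0]}, {"fingers": 1, "linear": [0, 0, 0], "turn": [0, 0, 0]}]'

```text
time: 2.02
eef_pos: [0.4299, 0.2856, 0.0306]
eef_rot: [-180.0, -0.1, -170.9]
contact_force: [0.1, -0.2, -0.2]
grip_width: 0.0856
finger_force: 0.0
```

>>> move_arm --commands '[{"fingers": 0.0, "linear": [0, 0, 0], "turn": [0, 0, 0]}, {"fingers": 0.0, "linear": [0, 0, 0], "turn": [0, 0, 0]}, {"fingers": 0.0, "linear": [0, 0, 0], "turn": [0, 0, 0]}, {"fingers": 0.0, "linear": [0, 0, 0], "turn": [0, 0, 0]}, {"fingers": 0.0, "linear": [0, 0, 0], "turn": [0, 0, 0]}, {"fingers": 0.0, "linear": [0, 0, 0], "turn": [0, 0, 0]}, {"fingers": 0.0, "linear": [0, 0, 0], "turn": [0, 0, 0]}, {"fingers": 0.0, "linear": [0, 0, 0], "turn": [0, 0, 0]}]' --squeeze 60

```text
time: 2.68
eef_pos: [0.4314, 0.2851, 0.0314]
eef_rot: [180.0, 0.1, -171.0]
contact_force: [-0.7, 0.4, 5.3]
grip_width: 0.0227
finger_force: 59.7
```

>>> move_arm --commands '[{"fingers": 0.0, "linear": [0, 0, -0.04], "turn": [0, 0, 0]}, {"fingers": 0.0, "linear": [0, 0, -0.06], "turn": [0, 0, 0]}, {"fingers": 0.0, "linear": [0, 0, -0.06], "turn": [0, 0, 0]}, {"fingers": 0.0, "linear": [0, 0, -0.06], "turn": [0, 0, 0]}, {"fingers": 0.0, "linear": [0, 0, -0.06], "turn": [0, 0, 0]}, {"fingers": 0.0, "linear": [0, 0, -0.04], "turn": [0, 0, 0]}, {"fingers": 0.0, "linear": [0, 0, 0], "turn": [0, 0, 0]}, {"fingers": 0.0, "linear": [0, 0, 0], "turn": [0, 0, 0]}]'

```text
time: 3.35
eef_pos: [0.4311, 0.2847, 0.1111]
eef_rot: [180.0, 0.1, -171.0]
contact_force: [-0.3, 0.1, -1.1]
grip_width: 0.0228
finger_force: 58.8
```

```bash
python3 go.py .5764 .2037 .111 186.3 14
```

```text
linear [-0.038, -0.0285, 0.0] turn [0.0, 0.0, 0.0016] mm 11.885361156194927 deg 0.19215459764913564
3.35 [0.4311 0.2847 0.1111] [ 1.7997e+02  5.0000e-02 -1.7101e+02] [-36.  23.  -3. 114.   2.  42.  59.] 0.022831006822328356
```

>>> move_arm --commands '[{"fingers": 0.0, "linear": [-0.038, -0.0285, 0], "turn": [0, 0, 0.0016]}, {"fingers": 0.0, "linear": [-0.038, -0.0285, 0], "turn": [0, 0, 0.0016]}, {"fingers": 0.0, "linear": [-0.038, -0.0285, 0], "turn": [0, 0, 0.0016]}, {"fingers": 0.0, "linear": [-0.038, -0.0285, 0], "turn": [0, 0, 0.0016]}, {"fingers": 0.0, "linear": [-0.038, -0.0285, 0], "turn": [0, 0, 0.0016]}, {"fingers": 0.0, "linear": [-0.038, -0.0285, 0], "turn": [0, 0, 0.0016]}, {"fingers": 0.0, "linear": [-0.038, -0.0285, 0], "turn": [0, 0, 0.0016]}, {"fingers": 0.0, "linear": [-0.038, -0.0285, 0], "turn": [0, 0, 0.0016]}]'

```text
time: 4.02
eef_pos: [0.5155, 0.2384, 0.1105]
eef_rot: [-180.0, -0.0, -172.6]
contact_force: [0.2, 0.7, -2.2]
grip_width: 0.0228
finger_force: 58.9
```

>>> move_arm --commands '[{"fingers": 0.0, "linear": [-0.038, -0.0285, 0], "turn": [0, 0, 0.0016]}, {"fingers": 0.0, "linear": [-0.038, -0.0285, 0], "turn": [0, 0, 0.0016]}, {"fingers": 0.0, "linear": [-0.038, -0.0285, 0], "turn": [0, 0, 0.0016]}, {"fingers": 0.0, "linear": [-0.038, -0.0285, 0], "turn": [0, 0, 0.0016]}, {"fingers": 0.0, "linear": [-0.038, -0.0285, 0], "turn": [0, 0, 0.0016]}, {"fingers": 0.0, "linear": [-0.038, -0.0285, 0], "turn": [0, 0, 0.0016]}, {"fingers": 0.0, "linear": [0, 0, 0], "turn": [0, 0, 0]}, {"fingers": 0.0, "linear": [0, 0, 0], "turn": [0, 0, 0]}]'

```text
time: 4.68
eef_pos: [0.5766, 0.2032, 0.1105]
eef_rot: [-180.0, -0.0, -173.8]
contact_force: [0.0, 1.1, -2.4]
grip_width: 0.023
finger_force: 58.9
```

```bash
cat > look.py <<'E'
import sys,cv2,numpy as np,pickle
from plant import cams
def crop(n,u0,u1,v0,v1):
    c=cams.capture(n); pickle.dump(c,open(n+".pkl","wb")); return cv2.resize(c["pixels"][v0:v1,u0:u1,::-1],None,fx=3,fy=3,interpolation=2)
# top 200..330 / side 205..335 , rows shared height 200
cv2.imwrite(sys.argv[1],np.hstack([crop("top",200,330,115,310),crop("side",205,335,115,310)]))
E
python3 look.py pics/b1.png; python3 go.py .5764 .2037 .111 186.3 1
```

```text
linear [-0.0033, -0.0024, -0.002] turn [0.0002, -0.0004, 0.0003] mm 1.1365074897116165 deg 0.06381543282193289
4.78 [0.5755 0.2042 0.1105] [ 1.7998e+02 -5.0000e-02 -1.7366e+02] [-24.  31.  -1. 101.   0.  48.  72.] 0.02311994787610723
```

View pics/b1.png

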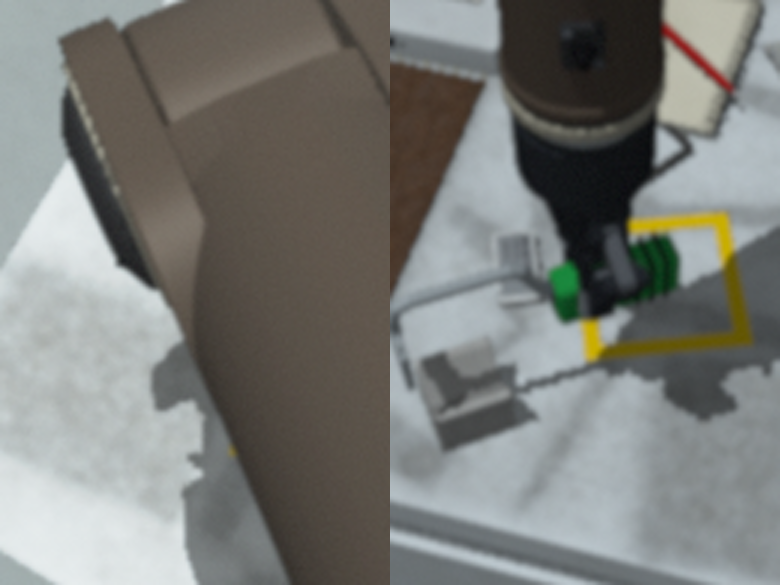

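Top view is blocked by the arm. The side view shows the hook level with the rod bend at crop (398,310) and the tongue's near lower corner at about (407,388), above and beyond the block. I'll check that against the prediction.

```bash
python3 - <<'E'
import pickle;from h import *
c=pickle.load(open("side.pkl","rb"));a=np.radians(6.3);p=np.array([.5757,.204]);f=.080
R=np.array([[np.cos(a),-np.sin(a)],[np.sin(a),np.cos(a)]])
for n,q in dict(bend=(.112,0,.058),tongueL_bot=(.1195,.022,0),tongueL_top=(.1195,.022,.036),hfrontLbot=(.024,.012,.006),hfrontLtop=(.024,.012,.042)).items():
    X=np.r_[p+R@q[:2],q[2]+f]; u=proj(c,X); print(n,u.round(1),((u-[205,115])*3+[390,0]).round(0))
E
```

```text
bend [208.8 215.8] [402. 302.]
tongueL_bot [212.4 244.9] [412. 390.]
tongueL_top [209.8 234.3] [404. 358.]
hfrontLbot [261.5 222.7] [559. 323.]
hfrontLtop [260.8 211.5] [557. 289.]
```

>>> move_arm --commands '[{"fingers": 0.0, "linear": [-0.003, -0.001, 0.04], "turn": [0, 0, 0]}, {"fingers": 0.0, "linear": [0, 0, 0.04], "turn": [0, 0, 0]}, {"fingers": 0.0, "linear": [0, 0, 0.04], "turn": [0, 0, 0]}, {"fingers": 0.0, "linear": [0, 0, 0.04], "turn": [0, 0, 0]}, {"fingers": 0.0, "linear": [0, 0, 0.04], "turn": [0, 0, 0]}, {"fingers": 0.0, "linear": [0, 0, 0.04], "turn": [0, 0, 0]}, {"fingers": 0.0, "linear": [0, 0, 0], "turn": [0, 0, 0]}, {"fingers": 0.0, "linear": [0, 0, 0], "turn": [0, 0, 0]}]'

```text
time: 5.45
eef_pos: [0.5764, 0.2034, 0.0497]
eef_rot: [-180.0, -0.1, -173.7]
contact_force: [0.9, -0.6, -2.5]
grip_width: 0.0229
finger_force: 58.8
```

```bash
python3 look.py pics/b2.png; python3 go.py .5764 .2037 .0325 186.3 2
```

```text
linear [0.0017, 0.0002, 0.0369] turn [0.0, 0.0001, 0.0] mm 9.231081371462714 deg 0.01491961638204015
5.55 [0.5772 0.2037 0.0509] [ 1.7999e+02  3.0000e-02 -1.7370e+02] [-24.  36.  -1. 103.   0.  42.  72.] 0.02288617239549543
```

View pics/b2.png

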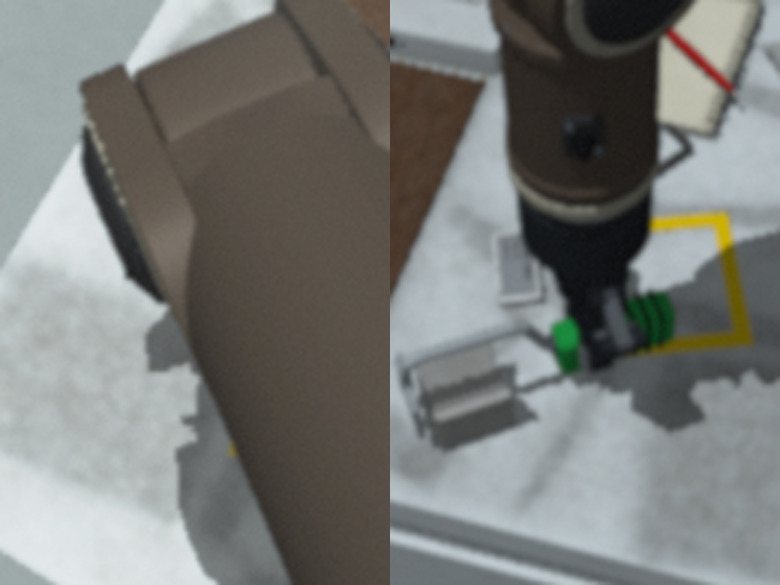

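The side view shows the tongue at about (415,410), just behind the block with a gap, and the rod over the groove. I'll finish lowering.

>>> move_arm --commands '[{"fingers": 0.0, "linear": [0, 0, 0.018], "turn": [0, 0, 0]}, {"fingers": 0.0, "linear": [0, 0, 0.018], "turn": [0, 0, 0]}, {"fingers": 0.0, "linear": [0, 0, 0.018], "turn": [0, 0, 0]}, {"fingers": 0.0, "linear": [0, 0, 0.018], "turn": [0, 0, 0]}, {"fingers": 0.0, "linear": [0, 0, 0], "turn": [0, 0, 0]}, {"fingers": 0.0, "linear": [0, 0, 0], "turn": [0, 0, 0]}]'

```text
time: 6.05
eef_pos: [0.5767, 0.2035, 0.0323]
eef_rot: [-180.0, -0.0, -173.7]
contact_force: [0.2, -0.5, -1.8]
grip_width: 0.0234
finger_force: 58.8
```

```bash
python3 - <<'E'
import numpy as np
# arc: block start B yaw a, to square; per-row in tool frame (tool x = -hook x, tool y = +hook y flipped? yaw+180,roll180)
B=np.array([.6599,.2129]);Q=np.array([.5138,.1468]);a=6.3
d=B-Q;ch=np.degrees(np.arctan2(d[1],d[0]));L=np.hypot(*d);tot=2*(ch-a);arc=L*np.radians(ch-a)/np.sin(np.radians(ch-a))
f=a+tot;g=Q-.092*np.array([np.cos(np.radians(f)),np.sin(np.radians(f))])
print(ch,L,tot,arc,f,"final grip",g)
E
python3 go.py .5679 .2029 .0325 186.3 2
```

```text
24.343415220961454 0.16035716385618698 36.086830441922906 0.16303866395550767 42.3868304419229 final grip [0.44584785 0.0847798 ]
linear [0.0177, 0.0007, -0.0004] turn [-0.0, -0.0002, 0.0] mm 4.420196493671647 deg 0.018736870897973556
6.05 [0.5767 0.2035 0.0323] [-1.7999e+02 -4.0000e-02 -1.7370e+02] [-24.  37.  -1. 103.   1.  40.  72.] 0.023383142762948082
```

>>> move_arm --commands '[{"fingers": 0.0, "linear": [0.008, 0, 0], "turn": [0, 0, 0]}, {"fingers": 0.0, "linear": [0.008, 0, 0], "turn": [0, 0, 0]}, {"fingers": 0.0, "linear": [0.008, 0, 0], "turn": [0, 0, 0]}, {"fingers": 0.0, "linear": [0.008, 0, 0], "turn": [0, 0, 0]}]'

```text
time: 6.38
eef_pos: [0.5692, 0.2027, 0.033]
eef_rot: [180.0, 0.1, -173.7]
contact_force: [2.7, 0.7, -2.3]
grip_width: 0.0229
finger_force: 58.8
```

```bash
python3 go.py .4458 .0848 .032 222.4 40
```

```text
linear [0.0163, -0.0059, 0.0001] turn [-0.0, 0.0, -0.0075] mm 4.337113253360371 deg 0.9025175475059352
6.38 [0.5692 0.2027 0.033 ] [ 1.7999e+02  6.0000e-02 -1.7370e+02] [-24.  36.  -1. 105.   1.  39.  72.] 0.022929382423758644
```

>>> move_arm --commands '[{"fingers": 0.0, "linear": [0.0163, -0.0059, 0], "turn": [0, 0, -0.0075]}, {"fingers": 0.0, "linear": [0.0163, -0.0059, 0], "turn": [0, 0, -0.0075]}, {"fingers": 0.0, "linear": [0.0163, -0.0059, 0], "turn": [0, 0, -0.0075]}, {"fingers": 0.0, "linear": [0.0163, -0.0059, 0], "turn": [0, 0, -0.0075]}, {"fingers": 0.0, "linear": [0.0163, -0.0059, 0], "turn": [0, 0, -0.0075]}, {"fingers": 0.0, "linear": [0.0163, -0.0059, 0], "turn": [0, 0, -0.0075]}, {"fingers": 0.0, "linear": [0.0163, -0.0059, 0], "turn": [0, 0, -0.0075]}, {"fingers": 0.0, "linear": [0.0163, -0.0059, 0], "turn": [0, 0, -0.0075]}]'

```text
time: 7.05
eef_pos: [0.5386, 0.1856, 0.0328]
eef_rot: [180.0, 0.0, -166.4]
contact_force: [1.7, 0.9, -2.0]
grip_width: 0.0232
finger_force: 59.0
```

>>> move_arm --commands '[{"fingers": 0.0, "linear": [0.0163, -0.0059, 0], "turn": [0, 0, -0.0075]}, {"fingers": 0.0, "linear": [0.0163, -0.0059, 0], "turn": [0, 0, -0.0075]}, {"fingers": 0.0, "linear": [0.0163, -0.0059, 0], "turn": [0, 0, -0.0075]}, {"fingers": 0.0, "linear": [0.0163, -0.0059, 0], "turn": [0, 0, -0.0075]}, {"fingers": 0.0, "linear": [0.0163, -0.0059, 0], "turn": [0, 0, -0.0075]}, {"fingers": 0.0, "linear": [0.0163, -0.0059, 0], "turn": [0, 0, -0.0075]}, {"fingers": 0.0, "linear": [0.0163, -0.0059, 0], "turn": [0, 0, -0.0075]}, {"fingers": 0.0, "linear": [0.0163, -0.0059, 0], "turn": [0, 0, -0.0075]}]'

```text
time: 7.72
eef_pos: [0.5107, 0.1649, 0.0327]
eef_rot: [180.0, 0.0, -159.2]
contact_force: [2.8, 1.1, -1.0]
grip_width: 0.0232
finger_force: 59.1
```

```bash
python3 look.py pics/b3.png; python3 go.py .4458 .0848 .032 222.4 24
```

```text
linear [0.0161, -0.0059, 0.0001] turn [0.0, -0.0, -0.0075] mm 4.280130815625154 deg 0.9025724077529357
7.82 [0.5099 0.1643 0.0325] [-1.7999e+02 -9.0000e-02 -1.5926e+02] [-19.  32.  -5. 114.   4.  34.  84.] 0.02323692988481701
```

View pics/b3.png

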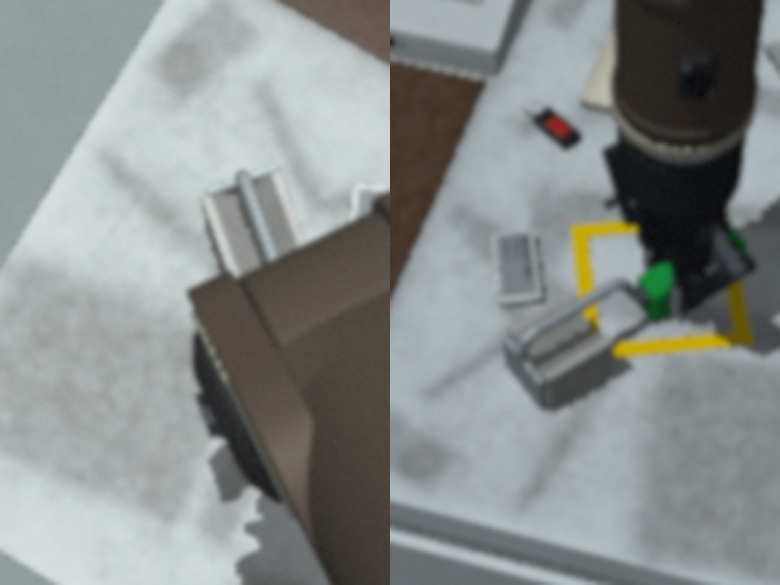

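The block is riding flush against the tongue, with its top back edge at (205,197)–(278,175) in the top crop, and the sample is untouched. I'll continue the arc for 24 rows.

>>> move_arm --commands '[{"fingers": 0.0, "linear": [0.0161, -0.0059, 0], "turn": [0, 0, -0.0075]}, {"fingers": 0.0, "linear": [0.0161, -0.0059, 0], "turn": [0, 0, -0.0075]}, {"fingers": 0.0, "linear": [0.0161, -0.0059, 0], "turn": [0, 0, -0.0075]}, {"fingers": 0.0, "linear": [0.0161, -0.0059, 0], "turn": [0, 0, -0.0075]}, {"fingers": 0.0, "linear": [0.0161, -0.0059, 0], "turn": [0, 0, -0.0075]}, {"fingers": 0.0, "linear": [0.0161, -0.0059, 0], "turn": [0, 0, -0.0075]}, {"fingers": 0.0, "linear": [0.0161, -0.0059, 0], "turn": [0, 0, -0.0075]}, {"fingers": 0.0, "linear": [0.0161, -0.0059, 0], "turn": [0, 0, -0.0075]}]'

```text
time: 8.48
eef_pos: [0.4859, 0.1409, 0.0326]
eef_rot: [180.0, -0.0, -152.0]
contact_force: [1.3, 1.2, -3.0]
grip_width: 0.0232
finger_force: 58.9
```

>>> move_arm --commands '[{"fingers": 0.0, "linear": [0.0161, -0.0059, 0], "turn": [0, 0, -0.0075]}, {"fingers": 0.0, "linear": [0.0161, -0.0059, 0], "turn": [0, 0, -0.0075]}, {"fingers": 0.0, "linear": [0.0161, -0.0059, 0], "turn": [0, 0, -0.0075]}, {"fingers": 0.0, "linear": [0.0161, -0.0059, 0], "turn": [0, 0, -0.0075]}, {"fingers": 0.0, "linear": [0.0161, -0.0059, 0], "turn": [0, 0, -0.0075]}, {"fingers": 0.0, "linear": [0.0161, -0.0059, 0], "turn": [0, 0, -0.0075]}, {"fingers": 0.0, "linear": [0.0161, -0.0059, 0], "turn": [0, 0, -0.0075]}, {"fingers": 0.0, "linear": [0.0161, -0.0059, 0], "turn": [0, 0, -0.0075]}]'

```text
time: 9.15
eef_pos: [0.4645, 0.1143, 0.0327]
eef_rot: [180.0, 0.0, -144.8]
contact_force: [1.4, 1.9, -2.5]
grip_width: 0.0231
finger_force: 58.9
```

>>> move_arm --commands '[{"fingers": 0.0, "linear": [0.0161, -0.0059, 0], "turn": [0, 0, -0.0075]}, {"fingers": 0.0, "linear": [0.0161, -0.0059, 0], "turn": [0, 0, -0.0075]}, {"fingers": 0.0, "linear": [0.0161, -0.0059, 0], "turn": [0, 0, -0.0075]}, {"fingers": 0.0, "linear": [0.0161, -0.0059, 0], "turn": [0, 0, -0.0075]}, {"fingers": 0.0, "linear": [0.0161, -0.0059, 0], "turn": [0, 0, -0.0075]}, {"fingers": 0.0, "linear": [0.0161, -0.0059, 0], "turn": [0, 0, -0.0075]}, {"fingers": 0.0, "linear": [0.0161, -0.0059, 0], "turn": [0, 0, -0.0075]}, {"fingers": 0.0, "linear": [0.0161, -0.0059, 0], "turn": [0, 0, -0.0075]}]'

```text
time: 9.82
eef_pos: [0.4466, 0.085, 0.0327]
eef_rot: [180.0, -0.0, -137.6]
contact_force: [1.0, 1.8, -3.5]
grip_width: 0.0231
finger_force: 58.9
```

```bash
sed -i 's/"top",200,330,115,310/"top",230,360,115,310/;s/"side",205,335/"side",225,355/' look.py; python3 look.py pics/b4.png; python3 go.py .4458 .0848 .032 222.4 2
```

```text
linear [0.0001, 0.001, 0.0012] turn [0.0, -0.0003, -0.0004] mm 0.391418129921024 deg 0.054296863306648346
9.92 [0.4462 0.0845 0.0326] [ 1.7999e+02 -6.0000e-02 -1.3769e+02] [ -8.  27. -11. 125.  10.  29. 106.] 0.023179940156061538
```

View pics/b4.png

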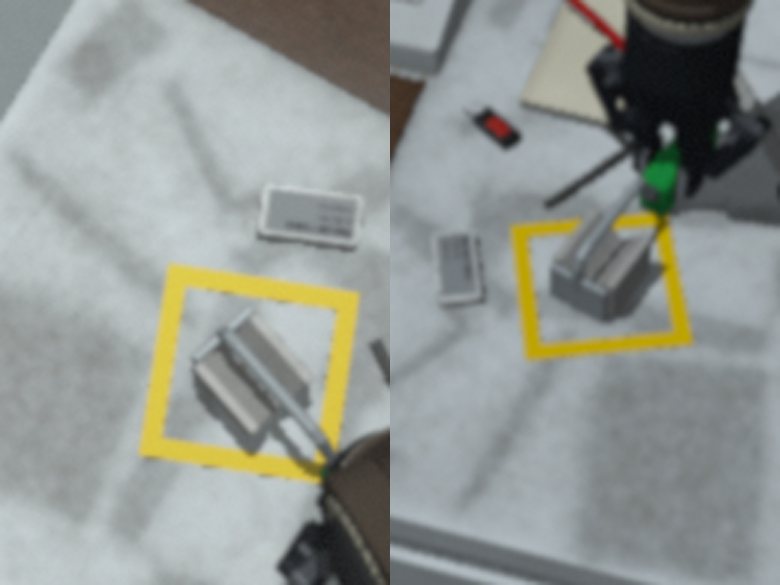

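The block sits inside the tape, with its top centre at about crop (252,376) in the top view. Next I'll ease the tongue off and lift, then check.

>>> move_arm --commands '[{"fingers": 0.0, "linear": [-0.012, 0, 0], "turn": [0, 0, 0]}, {"fingers": 0.0, "linear": [-0.012, 0, 0], "turn": [0, 0, 0]}, {"fingers": 0.0, "linear": [0, 0, -0.02], "turn": [0, 0, 0]}, {"fingers": 0.0, "linear": [0, 0, -0.06], "turn": [0, 0, 0]}, {"fingers": 0.0, "linear": [0, 0, -0.06], "turn": [0, 0, 0]}, {"fingers": 0.0, "linear": [0, 0, -0.06], "turn": [0, 0, 0]}, {"fingers": 0.0, "linear": [0, 0, -0.06], "turn": [0, 0, 0]}, {"fingers": 0.0, "linear": [0, 0, -0.06], "turn": [0, 0, 0]}]'

```text
time: 10.58
eef_pos: [0.4511, 0.0897, 0.1137]
eef_rot: [180.0, -0.0, -137.7]
contact_force: [0.8, -0.0, -2.4]
grip_width: 0.023
finger_force: 59.0
```

```bash
python3 go.py .431 .285 .111 189 16;python3 -c "
import pickle;from h import *
c=pickle.load(open('top.pkl','rb'))
p=np.mean([ray(c,230+(x+.5)/3-.5,115+(y+.5)/3-.5,.042) for x,y in [(195,375),(248,318),(308,378),(258,430)]],0);print(p)"
```

```text
linear [-0.0177, 0.0465, 0.0007] turn [0.0, -0.0, 0.0174] mm 12.447477871390303 deg 2.0830148187594153
10.58 [0.4511 0.0897 0.1137] [ 1.7999e+02 -1.0000e-02 -1.3767e+02] [ -6.  19. -13. 121.   7.  40. 109.] 0.023040241981962806
[0.51127442 0.14836162 0.042     ]
```

Block is about 3 mm from the square's centre. I'll carry the hook back to its original spot.

>>> move_arm --commands '[{"fingers": 0.0, "linear": [-0.0177, 0.0465, 0], "turn": [0, 0, 0.0174]}, {"fingers": 0.0, "linear": [-0.0177, 0.0465, 0], "turn": [0, 0, 0.0174]}, {"fingers": 0.0, "linear": [-0.0177, 0.0465, 0], "turn": [0, 0, 0.0174]}, {"fingers": 0.0, "linear": [-0.0177, 0.0465, 0], "turn": [0, 0, 0.0174]}, {"fingers": 0.0, "linear": [-0.0177, 0.0465, 0], "turn": [0, 0, 0.0174]}, {"fingers": 0.0, "linear": [-0.0177, 0.0465, 0], "turn": [0, 0, 0.0174]}, {"fingers": 0.0, "linear": [-0.0177, 0.0465, 0], "turn": [0, 0, 0.0174]}, {"fingers": 0.0, "linear": [-0.0177, 0.0465, 0], "turn": [0, 0, 0.0174]}]'

```text
time: 11.25
eef_pos: [0.4267, 0.1864, 0.113]
eef_rot: [180.0, -0.0, -154.5]
contact_force: [-0.3, 0.6, -1.7]
grip_width: 0.0231
finger_force: 59.0
```

>>> move_arm --commands '[{"fingers": 0.0, "linear": [-0.0177, 0.0465, 0], "turn": [0, 0, 0.0174]}, {"fingers": 0.0, "linear": [-0.0177, 0.0465, 0], "turn": [0, 0, 0.0174]}, {"fingers": 0.0, "linear": [-0.0177, 0.0465, 0], "turn": [0, 0, 0.0174]}, {"fingers": 0.0, "linear": [-0.0177, 0.0465, 0], "turn": [0, 0, 0.0174]}, {"fingers": 0.0, "linear": [-0.0177, 0.0465, 0], "turn": [0, 0, 0.0174]}, {"fingers": 0.0, "linear": [-0.0177, 0.0465, 0], "turn": [0, 0, 0.0174]}, {"fingers": 0.0, "linear": [-0.0177, 0.0465, 0], "turn": [0, 0, 0.0174]}, {"fingers": 0.0, "linear": [-0.0177, 0.0465, 0], "turn": [0, 0, 0.0174]}]'

```text
time: 11.92
eef_pos: [0.4311, 0.2855, 0.113]
eef_rot: [-180.0, -0.0, -171.2]
contact_force: [-0.1, -0.1, -1.4]
grip_width: 0.0232
finger_force: 59.0
```

>>> move_arm --commands '[{"fingers": 0.0, "linear": [0, 0, 0], "turn": [0, 0, 0]}, {"fingers": 0.0, "linear": [0, 0, 0.05], "turn": [0, 0, 0]}, {"fingers": 0.0, "linear": [0, 0, 0.05], "turn": [0, 0, 0]}, {"fingers": 0.0, "linear": [0, 0, 0.05], "turn": [0, 0, 0]}, {"fingers": 0.0, "linear": [0, 0, 0.05], "turn": [0, 0, 0]}, {"fingers": 0.0, "linear": [0, 0, 0.05], "turn": [0, 0, 0]}, {"fingers": 0.0, "linear": [0, 0, 0], "turn": [0, 0, 0]}, {"fingers": 0.0, "linear": [0, 0, 0], "turn": [0, 0, 0]}]'

```text
time: 12.58
eef_pos: [0.4309, 0.2839, 0.05]
eef_rot: [-179.9, -0.1, -171.1]
contact_force: [-0.4, 0.3, -1.4]
grip_width: 0.0232
finger_force: 59.0
```

```bash
python3 go.py .431 .285 .0312 189 5
```

```text
linear [-0.0002, 0.0008, 0.015] turn [-0.0001, -0.0002, -0.0001] mm 3.759464953165214 deg 0.0252292858377195
12.58 [0.4309 0.2839 0.05  ] [-1.7995e+02 -9.0000e-02 -1.7107e+02] [-33.  29.  -7. 116.   6.  35.  54.] 0.023189345371606454
```

>>> move_arm --commands '[{"fingers": 0.0, "linear": [0, 0, 0.015], "turn": [0, 0, 0]}, {"fingers": 0.0, "linear": [0, 0, 0.015], "turn": [0, 0, 0]}, {"fingers": 0.0, "linear": [0, 0, 0.015], "turn": [0, 0, 0]}, {"fingers": 0.0, "linear": [0, 0, 0.015], "turn": [0, 0, 0]}, {"fingers": 0.0, "linear": [0, 0, 0.01], "turn": [0, 0, 0]}, {"fingers": 0.0, "linear": [0, 0, 0.003], "turn": [0, 0, 0]}, {"fingers": 0.0, "linear": [0, 0, 0], "turn": [0, 0, 0]}, {"fingers": 0.0, "linear": [0, 0, 0], "turn": [0, 0, 0]}]'

```text
time: 13.25
eef_pos: [0.4314, 0.2847, 0.032]
eef_rot: [-180.0, -0.0, -171.1]
contact_force: [-0.2, 1.1, -1.2]
grip_width: 0.0228
finger_force: 59.1
```

>>> move_arm --commands '[{"fingers": 0.0, "linear": [0, 0, 0.004], "turn": [0, 0, 0]}, {"fingers": 0.0, "linear": [0, 0, 0], "turn": [0, 0, 0]}, {"fingers": 0.5, "linear": [0, 0, 0], "turn": [0, 0, 0]}, {"fingers": 1, "linear": [0, 0, 0], "turn": [0, 0, 0]}, {"fingers": 1, "linear": [0, 0, 0], "turn": [0, 0, 0]}, {"fingers": 1, "linear": [0, 0, 0], "turn": [0, 0, 0]}, {"fingers": 1, "linear": [0, 0, 0], "turn": [0, 0, 0]}, {"fingers": 1, "linear": [0, 0, 0], "turn": [0, 0, 0]}]'

```text
time: 13.92
eef_pos: [0.4314, 0.2847, 0.0309]
eef_rot: [180.0, -0.0, -171.1]
contact_force: [0.1, 0.0, -0.7]
grip_width: 0.0856
finger_force: 0.0
```

>>> move_arm --commands '[{"fingers": 1, "linear": [0, 0, -0.03], "turn": [0, 0, 0]}, {"fingers": 1, "linear": [0, 0, -0.06], "turn": [0, 0, 0]}, {"fingers": 1, "linear": [0, 0, -0.08], "turn": [0, 0, 0]}, {"fingers": 1, "linear": [0, 0, -0.08], "turn": [0, 0, 0]}, {"fingers": 1, "linear": [0, 0, -0.08], "turn": [0, 0, 0]}, {"fingers": 1, "linear": [0, 0, -0.08], "turn": [0, 0, 0]}, {"fingers": 1, "linear": [0, 0, -0.08], "turn": [0, 0, 0]}, {"fingers": 1, "linear": [0, 0, 0], "turn": [0, 0, 0]}]'

```text
time: 14.58
eef_pos: [0.4331, 0.2859, 0.1577]
eef_rot: [179.8, 0.3, -171.1]
contact_force: [0.0, 1.0, -0.1]
grip_width: 0.0854
finger_force: 0.0
```

```bash
sed -i 's/"side",225,355/"side",235,365/' look.py; python3 look.py pics/b5.png
```

```text
(no output)
```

View pics/b5.png

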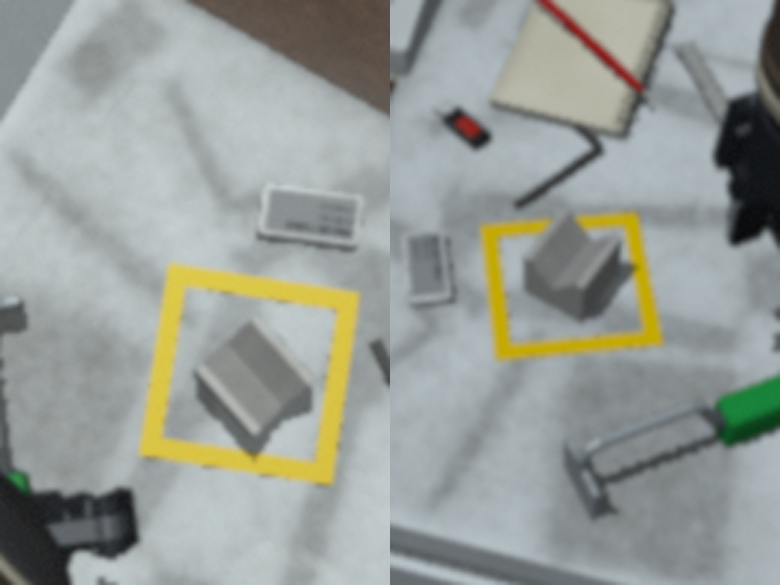

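The block stands centred in the square at (254,380), the hook stands on its foot at right, well clear, and the sample has not moved. Handing in.

```bash
python3 -c "
from plant import env
print(env.finish_job())"
```

```text
the job is handed in; nothing more can be done
None
```

The job is handed in (no verdict was returned): the V-block stands about 3 mm from the centre of the taped square, the hook is back on its foot and clear of the block, and the sample block has not moved.

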